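# Couple the mixing canister to its drive base

## Robot

A 6-joint arm with a two-finger parallel gripper is mounted at the origin on a cart in front of the work surface, level with it; the furniture and walls round the work are solid. World frame = base frame: x ahead of the robot, y to its left, z up, the work surface at z = 0. Lengths are in m, angles in degrees, forces in N, time in s.
With the tool pointing down it reaches from about 0.4 to 0.825 m from the base axis. Payload 7 kg.
Tool frame: the origin (TCP) lies midway between the tips of the shut fingers; the grasp point (between the pads) lies 19 mm behind it (ctrl.hold_point_z is the distance from the TCP to the grasp point, in m); z points along the fingers, x is the direction in which the jaws open and shut, and the axes are right-handed (so a half turn about z gives the same grasp; the last joint's range is limited). The gripper opens to 88 mm and grips with 3 to 60 N. Pads are 19 mm wide; open, the fingers measure 130 mm over their backs; the gripper's body (78 mm by 193 mm) begins 47 mm behind the grasp point.
Start: joints at [87.726, 20.546, 0.682, 0, -70.136, -16.507], TCP at [0.217, 0.639, 0.2] pointing down, gripper open.
Joint ranges: [-176.03, 176.03], [-82.01, 121.73], [-58.28, 71.71], [-173.87, 95.51], [-174.79, -0.11], [-173.66, 173.66]. Speed limits (degrees/s): [136.94, 136.94, 172.46, 180, 180, 180].

## Interface

Orientations are given as [roll, pitch, yaw] about the fixed x, y, z axes, in that order (R = Rz(yaw) Ry(pitch) Rx(roll)).
In Python, from plant import ctrl gives the robot as it stands.
- The arm moves only by the tool apply_moves, never from a script. Its argument "motion" is a list of rows, each a list of 2 entries, a list of its own where there are three numbers: the shift along the world's x, y, z in cm, then the turn about the world's z in degrees. In form: [[[tx, ty, tz], roll], ...]. A call has 1 to 10 rows; each row is the pose to reach, as a shift and turn from the pose commanded when the call began; what a row does not reach only later rows make up. A row lasts 1/10 s, in which the tool goes at most 50 mm and 8.59 degrees, less where a joint would pass 70% of its speed; a pose out of reach is approached as far as the arm can. A call with a gripper value outside its range is refused whole. "hand" is the finger opening in cm, from 0 to 8.76, set as the call begins (left out, the last holds). The fingers move at their own pace and stop on an object; the grip force is fixed at half the most. Time passes only in rows, so rows that repeat a pose let the fingers close. It gives the time, the measured TCP pose, the force and the opening at its end, in the units of the state.
- ctrl.get_obs(): the state, without advancing time (a new reading comes with each control period).
- ctrl.snapshot(name): name is "scene" or "side" or "wrist"; returns (picture, depth): 384x512x3 uint8, blue, green, red; 384x512 float32, m along the optical axis (not along the pixel's ray), 0 where there is no reading.
- ctrl.camera_model(name): a dict with "fx", "fy", "cx", "cy" (pixels), "cam_to_world" (4x4, takes a point from camera to world coordinates); the wrist camera has in their place "tool_from_camera" (4x4, takes a point from camera to tool coordinates, whose origin is the TCP and whose axes are the tool frame's). Camera axes: x right, y down, z forward; pixel columns grow to the right and rows downward; lengths in m; the calibration is good to about 2 mm. A picture is of the moment at which its call begins: read the wrist's pose just before it. camera_model takes no time and is no camera call.
- ctrl.close_job(): hands the job in, once; it reports no verdict.
The state is a dict: "clock": time; "joint_pos": joint angles; "qvel": joint speeds; "tau": joint torques, N m; "tool_pos": TCP position; "orientation": TCP orientation; "force": force on the tool from outside, world axes, zero at the start; "moment": the same for the moment, N m; "opening": finger opening in m.
Only numpy, scipy, OpenCV 4.12 (cv2) and the standard library are available. Lean on these libraries where they do the work, as an engineer would, in place of code of your own. Each camera call takes 0.05 s, during which the arm holds its last target.

## Task

Lift the hanging mixing canister off its two-pronged hook, stand it upright on the black rubber mat and let go so that the bail folds down. Then, with the bail left folded, set the canister in the cup of the mixer base, and press it only lightly while turning it until its teeth drop fully home in the drive hub, and let go of it. Do not disturb the bottle, the meter or the carton.

Things in the scene. Friction and masses are not known exactly. Their poses are not given: they have to be found in the camera images.
- canister: Mixing canister, about 0.35 kg: aluminium cylinder 80 mm in diameter, blue lid (radius 41.5 mm, z = 82 to 92 mm), wire bail hinged at y = +-48, z = 76 mm. Origin on its axis at the tips of its bottom teeth, on which it stands; z up. At the start it hangs by the bail, its axes parallel to the stand's to within a few degrees, its origin about 45 mm above the desk.
- underside (a point): Centre of the flat underside of the canister's body, 12 mm above its origin. Six dark teeth reach 12 mm down from it, 60 degrees apart (one points along the canister's +x), each 9 mm wide, from 24 to 36 mm from the axis. The body's lower edge is bevelled from radius 35.5 to 40 mm over 6 mm.
- bail (a joint): Hinge of the bail about the canister's y axis, -0.08 to 1.5: 0 = upright, its bar 110 mm above the hinge and 186 mm above the canister's origin; 1.5 = folded down level, its bar 110 mm from the axis on the canister's +x side. It moves freely; with the canister standing, a weak spring folds it to +x by itself as soon as it is let go of.
- bail_grip (a point): Middle of the bail's level bar, which runs along the canister's y: rod 8 mm thick, 76 mm long, with a black sleeve 13 mm in diameter, 30 mm long. On the hook the sleeve is free between the prongs: pinch it from above across the bar (fingers closing along the canister's x).
- lid_grip (a point): Point on the axis inside the blue grip bar on the lid, 115 mm above the canister's origin: the height to pinch the bar at. The bar is 26 mm thick along the canister's x (pinch across this), 56 mm long along its y, from z = 92 (lid) to 132 mm. The upright bail is in the way of it, the folded one not.
- stand: Drying stand, fixed: grey foot plate 150x110x10 mm (x = -45 to 105), steel post at x = +78 mm, 231 mm high, carrying two parallel prongs 8 mm thick at y = +-27 mm that point to the stand's -x. Origin on the desk under the saddle.
- saddle (a point): Where the bail's bar lies on the prongs, 231 mm above the stand's origin. The prongs end at x = -18 mm of the stand, their upturned tips 239 mm high. To come off, the bail rises 20 to 30 mm (from 40 mm up the lid grip would meet the prongs), then moves at least 50 mm along the stand's -x; the prongs reach 78 mm the other way.
- mat: Black rubber mat on the desk, fixed, 180x180x4 mm; origin at the centre of its underside.
- mixer: Mixer base, fixed: white housing 150x170 mm, 35 mm high, control panel on its -x side, with a grey round cup on its axis. Origin on the desk under its centre, z up. The cup has an inner diameter of 83 mm (89 mm in the top 4 mm), rim at z = 72, floor at z = 36 mm. Pushed with over 80 N it is damaged. Canister home: its origin 36 mm above this origin.
- hub_top (a point): Centre of the top of the white drive hub in the cup, 47 mm above the mixer's origin. The hub has six radial slots 11 mm deep, 14 mm wide, 60 degrees apart. It stands at any angle, which is not reported, and does not give (holds 3 N m). The canister's teeth ride on it and drop in 11 mm when over the slots; a turn of at most 60 degrees gets there.
- brown_bottle: Brown bottle with a red cap, 49 mm in diameter, 116 mm high, standing behind the work; origin at the centre of its underside. To be left alone.
- glucose_meter: Small black and green meter, 28x88x54 mm, behind the work; origin at the centre of its underside. To be left alone.
- strip_carton: Small white and green carton, 30x78x72 mm, behind the work; origin at the centre of its underside. To be left alone.

How it is judged:
By the outcome, as a careful person would: the job done as asked, in the order asked, and still so for the second after the job is handed in, with the robot touching nothing.
It also fails if it takes over 72 s, if anything falls off the work surface, if the arm or the gripper's body presses on something with over 40 N, if the wrist force passes 120 N, or if a joint passes its speed limit or range.

## Working session

There is one attempt and no reset: what is moved stays moved. The work goes in short steps, Python scripts to look and compute and a tool call to move; the robot and the scene stay as the last step left them, time stands still between calls to the robot, and variables do not carry over. Pictures are saved under pics/ and viewed, and the job is handed in when it is done.

Besides the shell and the picture viewer there is one more tool, called as a command line: name --argument value ..., lists and objects as JSON in quotes. apply_moves: Moves the arm, as the interface text tells. Its arguments: {"type":"object","properties":{"motion":{"type":"array"},"hand":{"type":"number"}},"required":["motion"]}

```bash
ls; mkdir -p pics; cat > h.py <<'E'
import numpy as np, cv2
from plant import ctrl
from scipy.spatial.transform import Rotation as R
def snap(n,f):
    o=ctrl.get_obs()
    p,d=ctrl.snapshot(n); m=ctrl.camera_model(n)
    if 'cam_to_world' in m: T=np.array(m['cam_to_world'])
    else:
        W=np.eye(4); W[:3,:3]=R.from_euler('xyz',o['orientation'],degrees=True).as_matrix(); W[:3,3]=o['tool_pos']
        T=W@np.array(m['tool_from_camera'])
    cv2.imwrite('pics/'+f+'.png',p)
    np.savez('pics/'+f+'.npz',p=p,d=d,T=T,K=np.array([m['fx'],m['fy'],m['cx'],m['cy']]))
    return p,d,m,T
def load(f):
    z=np.load('pics/'+f+'.npz'); d=z['d'];fx,fy,cx,cy=z['K'];T=z['T']
    v,u=np.mgrid[0:d.shape[0],0:d.shape[1]]
    P=np.stack([(u-cx)/fx*d,(v-cy)/fy*d,d],-1)@T[:3,:3].T+T[:3,3]
    P[d==0]=np.nan
    return z['p'],d,P,T,z['K']
E
python3 - <<'E'
from h import *
print(ctrl.get_obs(), ctrl.hold_point_z)
for n in ('scene','side','wrist'):
    p,d,m,T=snap(n,n+'0'); print(n,m,T.round(3).tolist())
print(ctrl.get_obs()['clock'])
E
```

```text
pics
{'clock': 0.0, 'joint_pos': array([ 8.77264526e+01,  2.05906253e+01,  6.32018091e-01, -1.87468639e-02,
       -7.01343397e+01, -1.65065232e+01]), 'qvel': array([-0.08143405,  0.09342433, -0.04699507,  0.12382809, -0.01934492,
        0.04341166]), 'tau': array([-9.24944325e-04, -5.82721531e+01,  2.93044871e+01,  6.99722081e+00,
        6.80449579e-03, -1.75606833e-04]), 'tool_pos': array([0.21717769, 0.63854116, 0.19912283]), 'orientation': array([-1.79990486e+02, -9.41237719e-02, -1.08786463e+02]), 'force': array([0.7576797 , 0.58544921, 0.29072351]), 'moment': array([ 0.01182006, -0.00024363,  0.04414761]), 'opening': 0.0876445212014449} 0.0188
scene {'fx': 379.99894113700697, 'fy': 379.99894113700697, 'cx': 260.70400980297046, 'cy': 189.22653696977216, 'cam_to_world': array([[ 0.87840043, -0.22877158,  0.4196144 ,  0.07943188],
       [-0.4779219 , -0.423821  ,  0.76939354, -0.90086888],
       [ 0.00182601, -0.87637853, -0.4816195 ,  0.69777076],
       [ 0.        ,  0.        ,  0.        ,  1.        ]])} [[0.878, -0.229, 0.42, 0.079], [-0.478, -0.424, 0.769, -0.901], [0.
[... 428 characters left out ...]
0.036, -0.073, 0.647], [0.082, -0.422, 0.903, -1.242], [0.002, -0.906, -0.423, 0.724], [0.0, 0.0, 0.0, 1.0]]
wrist {'fx': 267.37693309810527, 'fy': 267.37693309810527, 'cx': 257.7141592995145, 'cy': 193.9411887564089, 'tool_from_camera': array([[ 9.99999164e-01,  4.49502802e-04, -1.21234473e-03,
         2.48916512e-04],
       [-8.10685953e-05,  9.57578224e-01,  2.88173453e-01,
        -7.91276980e-02],
       [ 1.29044969e-03, -2.88173114e-01,  9.57577459e-01,
        -1.85097283e-01],
       [ 0.00000000e+00,  0.00000000e+00,  0.00000000e+00,
         1.00000000e+00]])} [[-0.322, -0.907, -0.273, 0.292], [-0.947, 0.308, 0.093, 0.613], [0.0, 0.288, -0.958, 0.384], [0.0, 0.0, 0.0, 1.0]]
0.15
```

View pics/scene0.png

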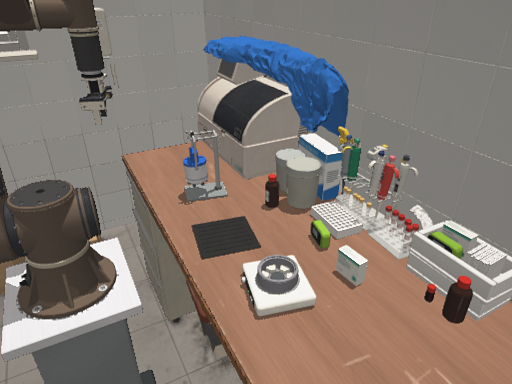

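View pics/side0.png

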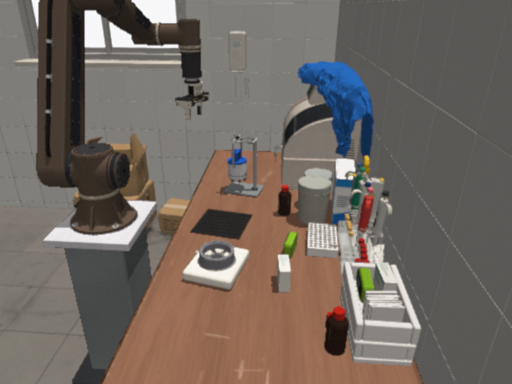

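View pics/wrist0.png

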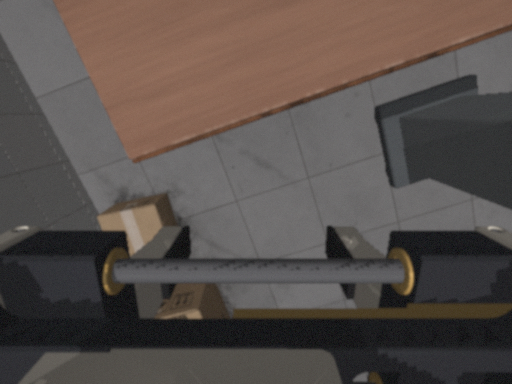

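Scene: canister at about (195,168), post at (216,160), mat (225,236), mixer (278,278), bottle (272,190), meter (320,234) and carton (351,264). The wrist camera sees only the desk corner. Next, zoom in and measure.

```bash
python3 - <<'E'
from h import *
p,d,P,T,K=load('scene0')
cv2.imwrite('pics/c1.png',cv2.resize(p[110:310,150:350],None,fx=3,fy=3,interpolation=cv2.INTER_CUBIC)[:600])
p2,d2,P2,_,_=load('side0')
cv2.imwrite('pics/c2.png',cv2.resize(p2[120:300,170:310],None,fx=3.3,fy=3.3,interpolation=cv2.INTER_CUBIC)[:600])
# regions
for nm,Q,pp in (('scene',P,p),('side',P2,p2)):
    x,y,z=Q[...,0],Q[...,1],Q[...,2]
    g=pp.mean(-1)
    # mat
    m=(g<45)&(abs(z-0.004)<0.006)&(x>0.2)&(x<0.8)&(abs(y)<0.6)
    m=cv2.morphologyEx(m.astype(np.uint8),cv2.MORPH_OPEN,np.ones((3,3)))
    n,l,s,c=cv2.connectedComponentsWithStats(m)
    k=1+np.argmax(s[1:,4]); 
    print(nm,'mat',s[k],cv2.minAreaRect(Q[l==k][:,:2].astype(np.float32)),np.nanmedian(z[l==k]))
    # housing top
    m=(abs(z-0.035)<0.004)&(pp.min(-1)>150)&(x>0.2)&(x<0.75)&(abs(y)<0.6)
    n,l,s,c=cv2.connectedComponentsWithStats(m.astype(np.uint8));k=1+np.argmax(s[1:,4])
    print(' housing',s[k],cv2.minAreaRect(Q[l==k][:,:2].astype(np.float32)))
    # cup rim
    m=(abs(z-0.072)<0.003)&(x>0.2)&(x<0.75)&(abs(y)<0.6)
    n,l,s,c=cv2.connectedComponentsWithStats(m.astype(np.uint8))
    for k in range(1,n):
        if s[k,4]>20: print(' rim',s[k],cv2.minEnclosingCircle(Q[l==k][:,:2].astype(np.float32)))
    # stand foot
    m=(abs(z-0.010)<0.004)&(pp.max(-1).astype(int)-pp.min(-1)<40)&(x>0.2)&(x<0.9)&(y>0.2)&(y<0.9)&(g>50)
    n,l,s,c=cv2.connectedComponentsWithStats(m.astype(np.uint8))
    for k in range(1,n):
        if s[k,4]>40: print(' foot',s[k],cv2.minAreaRect(Q[l==k][:,:2].astype(np.float32)))
E
```

```text
Traceback (most recent call last):
ValueError: attempt to get argmax of an empty sequence
```

View pics/c1.png

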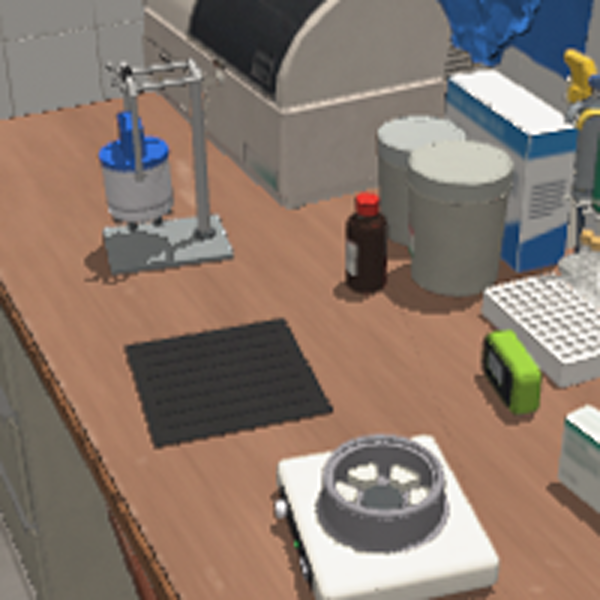

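View pics/c2.png

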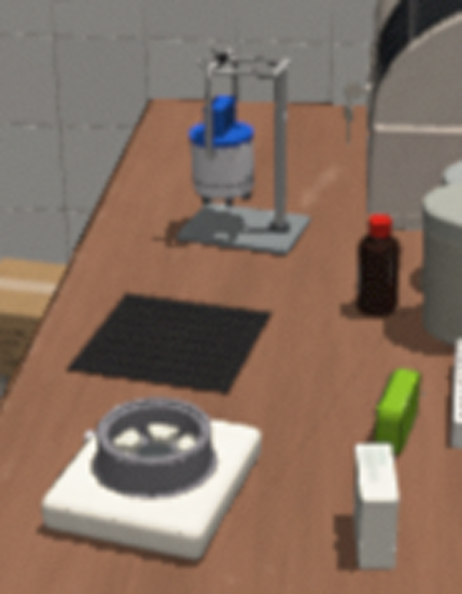

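```bash
python3 - <<'E'
from h import *
p,d,P,T,K=load('scene0')
for u,v in ((225,236),(205,192),(195,160),(195,175),(250,290),(278,262),(240,215),(160,200),(276,272)): print((u,v),p[v,u],P[v,u].round(3))
for nm in ('scene','side'):
    pp,d,Q,_,_=load(nm+'0'); x,y,z=[np.nan_to_num(Q[...,i],nan=9) for i in range(3)]
    g=pp.mean(-1)
    def comps(m,name,mn,fn):
        n,l,s,c=cv2.connectedComponentsWithStats(m.astype(np.uint8))
        for k in range(1,n):
            if s[k,4]>=mn: print(nm,name,s[k],fn(Q[l==k][:,:2].astype(np.float32)),np.median(z[l==k]).round(4))
    ws=(x>0.1)&(x<1)&(abs(y)<1)
    comps((g<55)&(abs(z-.004)<.01)&ws,'mat',300,cv2.minAreaRect)
    comps((abs(z-.035)<.008)&(pp.min(-1)>140)&ws,'hous',200,cv2.minAreaRect)
    comps((abs(z-.072)<.004)&(g<150)&ws,'rim',20,cv2.minEnclosingCircle)
    sat=pp.max(-1).astype(int)-pp.min(-1)
    comps((abs(z-.010)<.006)&(sat<30)&(g>60)&ws,'foot',40,cv2.minAreaRect)
    comps((pp[...,0]>pp[...,2].astype(int)+60)&ws&(z<.3)&(z>.05)&(y>0),'blue',40,cv2.minEnclosingCircle)
E
```

```text
(225, 236) [55 56 58] [ 0.444 -0.001  0.002]
(205, 192) [96 97 95] [0.486 0.276 0.011]
(195, 160) [104 104 107] [0.452 0.254 0.156]
(195, 175) [136 136 139] [0.451 0.267 0.094]
(250, 290) [74 76 80] [ 0.394 -0.27   0.026]
(278, 262) [88 86 88] [ 0.493 -0.238  0.052]
(240, 215) [101 128 172] [0.539 0.087 0.   ]
(160, 200) [100 126 172] [ 0.329  0.322 -0.004]
(276, 272) [97 96 92] [ 0.475 -0.259  0.042]
scene mat [ 193  217   68   42 1417] ((0.44361644983291626, 0.0013282671570777893), (0.17961055040359497, 0.17696289718151093), 79.9056625366211) 0.0026
scene hous [311 202  52  30 433] ((0.7938737273216248, -0.10015538334846497), (0.16071465611457825, 0.0969347134232521), 86.62179565429688) 0.0286
scene hous [ 243  255   73   56 1392] ((0.4680401086807251, -0.2755112946033478), (0.17294298112392426, 0.14761200547218323), 76.81132507324219) 0.0335
scene rim [220 147  15  13  25] ((0.6510834693908691, 0.44180619716644287), 0.07285565137863159) 0.0717
scene rim [236 159  39   9  74] ((0.7202449440956116, 0.3217739462852478), 0.07573027908802032) 0.0721
scene rim [186 174  22   9  47] ((0.
[... 4902 characters left out ...]
29468, -0.3622775375843048), (0.013486973941326141, 0.03317179158329964), 72.24774932861328) 0.0096
side foot [348 333  64  33 289] ((0.8716751337051392, -0.5806192755699158), (0.06534180790185928, 0.14667537808418274), 60.4727668762207) 0.0114
side foot [415 349  14  35  85] ((0.970020055770874, -0.5947145223617554), (0.0918547511100769, 0.002542702481150627), 89.78514862060547) 0.0102
side blue [334 129  16  27 220] ((0.853142499923706, 0.1574840098619461), 0.08669238537549973) 0.2729
side blue [234 149  13  15 110] ((0.4750588536262512, 0.29646891355514526), 0.03903048858046532) 0.1433
side blue [336 180  16   7  96] ((0.8699792623519897, 0.030657757073640823), 0.025815408676862717) 0.166
```

apply_moves --motion '[[[0,0,3],-4],[[0,0,7],-12],[[2,-3,10],-20],[[5,-7,12],-28],[[9,-12,12],-36],[[13,-17,12],-44],[[17,-23,12],-52],[[21,-28,12],-60],[[24,-32,12],-68],[[24.8,-33.9,12],-76]]' --hand 5

```text
clock: 1.15
tool_pos: [0.4451, 0.3297, 0.32]
orientation: [180.0, -0.0, 174.9]
force: [0.9, 1.0, 0.7]
opening: 0.0497
```

apply_moves --motion '[[[0,0,0],-5],[[0,0,0],-9.7],[[0,0,0],-9.7],[[0,0,0],-9.7]]'

```text
clock: 1.55
tool_pos: [0.4443, 0.3315, 0.3199]
orientation: [-180.0, -0.0, 165.7]
force: [-0.3, 0.3, 0.4]
opening: 0.0501
```

```bash
python3 - <<'E'
from h import *
o=ctrl.get_obs();print(o)
snap('wrist','w1');snap('side','s1')
a=cv2.resize(cv2.imread('pics/s1.png')[100:220,170:330],(640,480))
cv2.imwrite('pics/s1c.png',a)
E
```

```text
{'clock': 1.55, 'joint_pos': array([ 5.69668078e+01,  5.94504308e+00, -3.07720941e+00, -5.56690585e-03,
       -8.09928514e+01, -7.13069953e+01]), 'qvel': array([0.41577311, 0.14236954, 0.08204663, 0.06773067, 0.03772046,
       0.05577208]), 'tau': array([ -0.36245565, -39.40595627,  30.70316792,   7.33483851,
        -0.07279051,  -0.18734008]), 'tool_pos': array([0.44426423, 0.33146524, 0.31990418]), 'orientation': array([-1.79987455e+02, -1.00487706e-02,  1.65658939e+02]), 'force': array([-0.33279993,  0.29897304,  0.42021881]), 'moment': array([ 0.09513728, -0.08216329,  0.01076925]), 'opening': 0.050069624334398086}
```

View pics/w1.png

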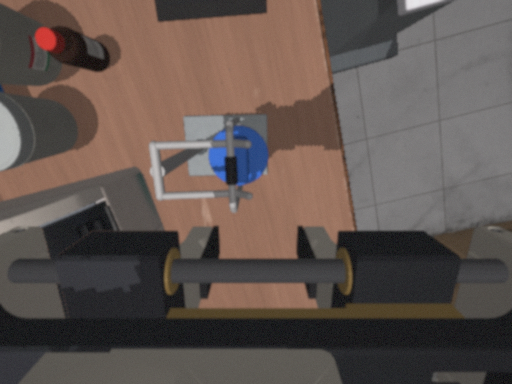

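View pics/s1c.png

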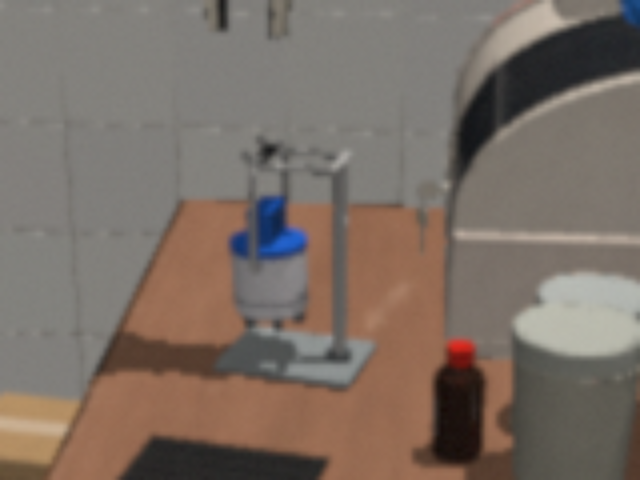

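The wrist image shows the black sleeve at about (231,170), with the bail bar nearly vertical in the image and the prongs running left to the post.

```bash
python3 - <<'E'
from h import *
p,d,P,T,K=load('w1')
g=p.mean(-1);z=np.nan_to_num(P[...,2])
m=(abs(z-.232)<.012)&(g<50); m[225:]=0
print('sleeve',m.sum(),np.median(P[m],0),P[m].min(0),P[m].max(0))
n=(abs(z-.232)<.016); n[225:]=0
vs,us=np.nonzero(n);print(us.min(),us.max(),vs.min(),vs.max())
# bar: columns 222-242
q=n.copy();q[:,:226]=0;q[:,238:]=0
for r in range(112,216,6):
    k=q[r]
    if k.any(): print(r,np.nonzero(k)[0][[0,-1]],P[r][k].mean(0).round(4))
# yaw estimate of prongs
for rr in ((138,152),(186,202)):
    a=n.copy();a[:rr[0]]=0;a[rr[1]:]=0;a[:,:168]=0;a[:,222:]=0
    X=P[a][:,:2].astype(np.float32);v=cv2.fitLine(X,cv2.DIST_HUBER,0,.01,.01).ravel();print('prong',v,np.degrees(np.arctan2(v[1],v[0])),P[a][:,2].mean())
f=(abs(z-.010)<.005)&(g>85)&(p.max(-1).astype(int)-p.min(-1)<25);f[225:]=0
print('foot',cv2.minAreaRect(P[f][:,:2].astype(np.float32)))
E
```

```text
sleeve 288 [0.46601648 0.30253281 0.23684269] [0.45854419 0.2891494  0.22010476] [0.68383767 0.31684675 0.23918219]
0 252 120 224
124 [226 233] [0.4559 0.2584 0.2278]
130 [226 232] [0.4574 0.2637 0.2334]
136 [226 232] [0.4588 0.2692 0.2349]
142 [226 237] [0.4582 0.2756 0.233 ]
148 [226 233] [0.4616 0.2807 0.2345]
154 [226 233] [0.4634 0.2866 0.2342]
160 [226 236] [0.4632 0.2925 0.2366]
166 [226 236] [0.4649 0.2984 0.2368]
172 [226 236] [0.4666 0.3044 0.2366]
178 [226 237] [0.4679 0.3106 0.2365]
184 [227 235] [0.4702 0.3167 0.236 ]
190 [226 237] [0.4723 0.3242 0.2316]
196 [226 237] [0.4741 0.3306 0.2317]
202 [229 235] [0.4749 0.3364 0.2347]
208 [230 237] [0.476  0.3447 0.2304]
prong [ 0.9745765  -0.22405513  0.49576548  0.26809677] -12.947321 0.22926439460302556
prong [ 0.97373587 -0.22768068  0.51545143  0.3179394 ] -13.160562 0.22951285556201817
foot ((0.6385437250137329, 0.30117833614349365), (0.4520978033542633, 0.14363811910152435), 1.110411286354065)
```

apply_moves --motion '[[[1.1,-1.5,0],0.7],[[2.2,-2.95,0],1.3],[[2.2,-2.95,0],1.3],[[2.2,-2.95,-2.5],1.3],[[2.2,-2.95,-5],1.3],[[2.2,-2.95,-7.5],1.3],[[2.2,-2.95,-9.5],1.3],[[2.2,-2.95,-10.8],1.3],[[2.2,-2.95,-10.8],1.3],[[2.2,-2.95,-10.8],1.3]]'

```text
clock: 2.65
tool_pos: [0.4666, 0.3025, 0.2127]
orientation: [180.0, 0.0, 166.9]
force: [-0.0, -0.1, 0.2]
opening: 0.05
```

```bash
python3 - <<'E'
from h import *
snap('wrist','w2');snap('scene','sc2')
a=cv2.resize(cv2.imread('pics/sc2.png')[100:220,130:290],(640,480))
cv2.imwrite('pics/sc2c.png',a)
E
```

```text
(no output)
```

View pics/w2.png

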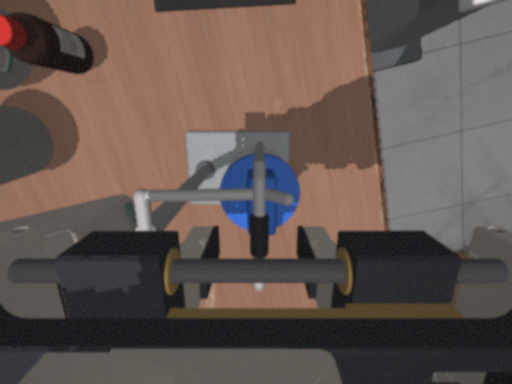

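View pics/sc2c.png

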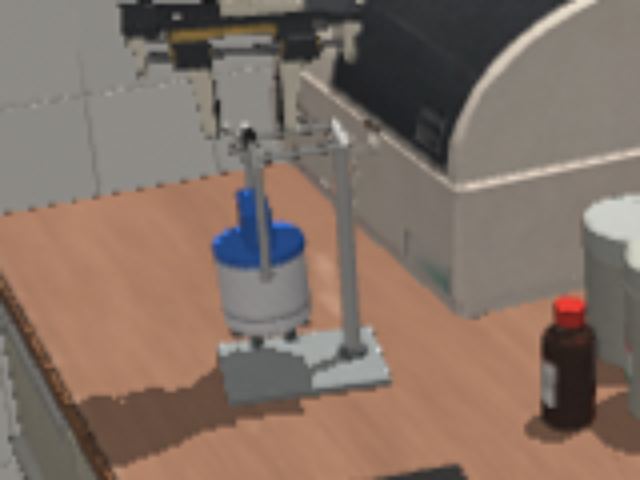

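The sleeve sits centred between the fingers at (259,235), so I'll close.

apply_moves --motion '[[[0,0,0],0],[[0,0,0],0],[[0,0,0],0],[[0,0,0],0],[[0,0,0],0],[[0,0,0.3],0],[[0,0,0.8],0],[[0,0,1.5],0],[[0,0,2.2],0],[[0,0,2.5],0]]' --hand 0

```text
clock: 3.75
tool_pos: [0.4668, 0.3023, 0.2384]
orientation: [179.9, 0.1, 166.8]
force: [-0.1, 0.5, 0.0]
opening: 0.0004
```

```bash
python3 - <<'E'
from h import *
snap('scene','sc3')
a=cv2.resize(cv2.imread('pics/sc3.png')[100:220,130:290],(640,480))
cv2.imwrite('pics/sc3c.png',a)
E
```

```text
(no output)
```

View pics/sc3c.png

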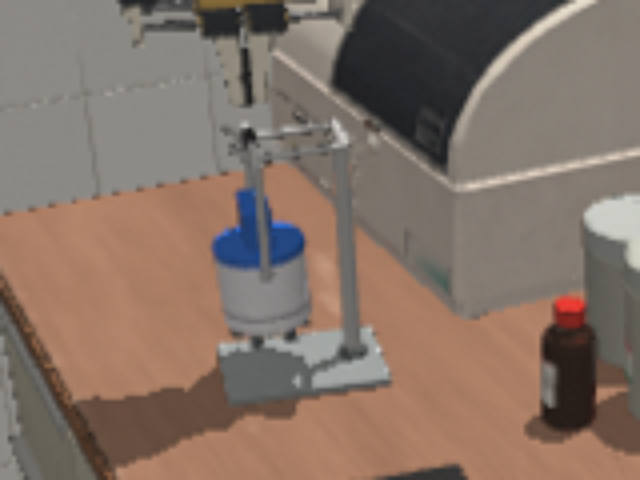

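The opening is 0.4 mm, so the grasp missed the bar. Nothing was disturbed. I'll check where the fingers actually are relative to the sleeve.

```bash
python3 - <<'E'
from h import *
p,d,P,T,K=load('w2')
for v in range(150,262,6): print(v,[(u,p[v,u].tolist(),P[v,u].round(3).tolist()) for u in (258,)], end=' ')
print()
for f in ('sc2','sc3'):
    p,d,P,T,K=load(f)
    W=np.linalg.inv(T)
    for X in ([.4666,.3025,.2127 if f=='sc2' else .2384],[.466,.302,.2315]):
        c=W[:3,:3]@X+W[:3,3]; print(f,X,(K[0]*c[0]/c[2]+K[2],K[1]*c[1]/c[2]+K[3]),c[2])
    for v in range(118,142,2): print(v,[(P[v,u].round(3).tolist()) for u in ((182,191,203) if f=='sc2' else (188,191,194))])
snap('wrist','w3')
E
```

```text
150 [(258, [70, 70, 72], [0.456, 0.253, 0.182])] 156 [(258, [70, 73, 72], [0.456, 0.254, 0.212])] 162 [(258, [98, 97, 101], [0.456, 0.255, 0.227])] 168 [(258, [99, 101, 103], [0.457, 0.259, 0.23])] 174 [(258, [98, 100, 101], [0.458, 0.262, 0.233])] 180 [(258, [116, 116, 118], [0.459, 0.265, 0.235])] 186 [(258, [118, 119, 120], [0.459, 0.269, 0.234])] 192 [(258, [119, 119, 122], [0.46, 0.272, 0.236])] 198 [(258, [116, 119, 119], [0.461, 0.276, 0.235])] 204 [(258, [116, 119, 119], [0.462, 0.28, 0.235])] 210 [(258, [118, 118, 121], [0.463, 0.284, 0.235])] 216 [(258, [89, 91, 91], [0.464, 0.288, 0.235])] 222 [(258, [34, 31, 35], [0.465, 0.292, 0.237])] 228 [(258, [33, 32, 32], [0.466, 0.295, 0.238])] 234 [(258, [30, 33, 31], [0.467, 0.3, 0.238])] 240 [(258, [32, 31, 32], [0.468, 0.304, 0.237])] 246 [(258, [35, 33, 33], [0.469, 0.309, 0.237])] 252 [(258, [39, 36, 38], [0.47, 0.312, 0.239])] 258 [(258, [44, 41, 41], [0.46, 0.271, 0.319])] 
sc2 [0.4666, 0.3025, 0.2127] (np.float64(192.88965011227742), np.float64(139.3588137969748)) 1.3219450910286825
sc2 [0.466, 0.302, 0.2315] (np.float64(1
[... 1359 characters left out ...]
, 0.294, 0.279], [0.472, 0.292, 0.278]]
124 [[0.451, 0.292, 0.274], [0.462, 0.295, 0.271], [0.47, 0.286, 0.273]]
126 [[0.449, 0.289, 0.268], [0.46, 0.29, 0.266], [0.849, 1.44, -0.154]]
128 [[0.809, 1.448, -0.164], [0.829, 1.447, -0.167], [0.848, 1.442, -0.169]]
130 [[0.806, 1.444, -0.176], [0.828, 1.448, -0.181], [0.844, 1.434, -0.179]]
132 [[0.46, 0.33, 0.232], [0.465, 0.312, 0.237], [0.845, 1.439, -0.195]]
134 [[0.459, 0.329, 0.225], [0.461, 0.3, 0.234], [0.48, 0.325, 0.223]]
136 [[0.444, 0.281, 0.236], [0.457, 0.291, 0.231], [0.467, 0.289, 0.23]]
138 [[0.442, 0.279, 0.23], [0.473, 0.344, 0.202], [0.457, 0.261, 0.234]]
140 [[0.8, 1.444, -0.246], [0.45, 0.272, 0.224], [0.455, 0.255, 0.229]]
```

View pics/w3.png

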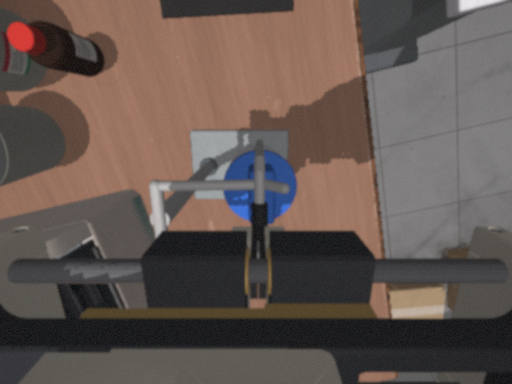

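```bash
python3 - <<'E'
from h import *
m=ctrl.camera_model('wrist');tc=np.array(m['tool_from_camera'])
for f in ('w1','w3'):
    p,d,P,T,K=load(f)
    v,u=np.mgrid[0:384,0:512]
    C=np.stack([(u-K[2])/K[0]*d,(v-K[3])/K[1]*d,d],-1)@tc[:3,:3].T+tc[:3,3]
    near=(d>0)&(d<.25)
    print(f,near.sum(),C[near].max(0))
    for uu in ((205,210,308,314) if f=='w1' else (245,250,262,268)):
        col=[(vv,C[vv,uu].round(3).tolist()) for vv in range(210,300,8) if near[vv,uu]]
        print(uu,col)
# tips by other cameras
snap('side','s3')
for f,tz in (('s1',.320),('s3',.2384),('sc2',.2127),('sc3',.2384)):
    p,d,P,T,K=load(f)
    c=(.444,.3315) if f=='s1' else (.4667,.3024)
    ax=np.array([np.cos(np.radians(-13)),np.sin(np.radians(-13))]);ay=np.array([-ax[1],ax[0]])
    r=P[...,:2]-np.array(c);a=r@ax;b=r@ay
    k=(abs(a)<.055)&(abs(b)<.02)&(P[...,2]>.242 if f!='sc2' else P[...,2]>.22)&((f!='sc2')|(abs(a)>.02))
    zz=np.sort(P[...,2][k]);print(f,k.sum(),zz[:12].round(4)-tz)
E
```

```text
w1 72279 [ 0.08722449  0.03643487 -0.02510155]
205 [(226, [-0.033, -0.012, -0.033]), (234, [-0.031, -0.012, -0.044]), (242, [-0.031, -0.008, -0.047]), (250, [-0.028, -0.01, -0.06]), (258, [-0.018, -0.032, -0.105]), (266, [-0.018, -0.031, -0.108]), (274, [-0.018, -0.029, -0.11]), (282, [-0.018, -0.025, -0.108]), (290, [-0.027, 0.005, -0.072]), (298, [-0.027, 0.009, -0.073])]
210 [(226, [-0.031, -0.011, -0.032]), (234, [-0.029, -0.01, -0.041]), (242, [-0.027, -0.01, -0.051]), (250, [-0.026, -0.009, -0.057]), (258, [-0.017, -0.032, -0.105]), (266, [-0.016, -0.031, -0.109]), (274, [-0.016, -0.03, -0.111]), (282, [-0.017, -0.024, -0.108])]
308 [(226, [0.03, -0.012, -0.032]), (234, [0.028, -0.012, -0.043]), (242, [0.027, -0.01, -0.051]), (250, [0.025, -0.01, -0.06]), (258, [0.016, -0.033, -0.107]), (266, [0.016, -0.031, -0.109]), (274, [0.015, -0.029, -0.11]), (282, [0.016, -0.025, -0.109]), (290, [0.024, 0.005, -0.072]), (298, [0.024, 0.01, -0.072])]
314 [(226, [0.034, -0.011, -0.031]), (234, [0.032, -0.012, -0.044]), (242, [0.031, -0.009, -0.049]), (250, [0.028, -0.011, -0.062]), (258, [
[... 1264 characters left out ...]
]
268 [(226, [0.005, -0.012, -0.033]), (234, [0.005, -0.011, -0.043]), (242, [0.005, -0.009, -0.049]), (250, [0.003, -0.036, -0.107]), (258, [0.002, -0.035, -0.11]), (266, [0.002, -0.033, -0.111]), (274, [0.002, -0.031, -0.113]), (282, [0.002, -0.028, -0.113]), (290, [0.002, -0.026, -0.114]), (298, [0.003, -0.011, -0.099])]
s1 566 [0.0272 0.0278 0.0294 0.0294 0.0296 0.0302 0.0305 0.0306 0.0314 0.032
 0.0322 0.0324]
s3 551 [0.0266 0.0277 0.0284 0.0292 0.0298 0.0312 0.0313 0.0318 0.0319 0.0321
 0.0323 0.0324]
sc2 537 [0.0124 0.0252 0.0255 0.0263 0.0271 0.0272 0.0283 0.0293 0.0295 0.0299
 0.0305 0.0305]
sc3 564 [0.0259 0.0267 0.0272 0.0276 0.028  0.0284 0.0289 0.0289 0.03   0.03
 0.0307 0.0309]
```

View pics/s3.png

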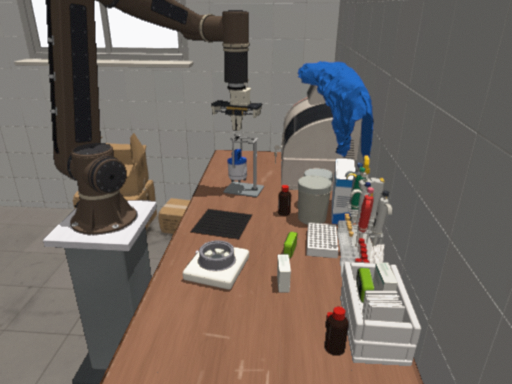

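Three cameras agree that the visible fingertips sit about 25 mm behind the reported TCP, so the stated tool frame disagrees with the real hand. I'll measure the finger and body profile before using it.

```bash
python3 - <<'E'
from h import *
for f,tz,c in (('s1',.320,(.444,.3315)),('sc2',.2127,(.4667,.3024)),('sc3',.2384,(.4667,.3024))):
    p,d,P,T,K=load(f)
    ax=np.array([np.cos(np.radians(-13)),np.sin(np.radians(-13))]);ay=np.array([-ax[1],ax[0]])
    r=P[...,:2]-np.array(c);a=r@ax;b=r@ay; h=P[...,2]-tz
    k=(abs(a)<.13)&(abs(b)<.08)&(h>.02)&(h<.2)
    print(f)
    for z0 in np.arange(.02,.16,.008):
        q=k&(h>=z0)&(h<z0+.008)
        if q.sum()>2: print('%.3f'%z0,q.sum(),'a',a[q].min().round(3),a[q].max().round(3),'absmin',abs(a[q]).min().round(3),'b',b[q].min().round(3),np.median(b[q]).round(3))
a=cv2.resize(cv2.imread('pics/sc2.png')[75:160,150:240],None,fx=7,fy=7,interpolation=cv2.INTER_CUBIC)
cv2.imwrite('pics/g.png',a)
E
```

```text
s1
0.028 18 a -0.036 0.043 absmin 0.022 b -0.016 -0.009
0.036 21 a -0.039 0.043 absmin 0.022 b -0.02 -0.011
0.044 23 a -0.041 0.044 absmin 0.023 b -0.019 -0.009
0.052 25 a -0.039 0.045 absmin 0.023 b -0.019 -0.012
0.060 23 a -0.04 0.047 absmin 0.023 b -0.017 -0.009
0.068 26 a -0.042 0.048 absmin 0.023 b -0.02 -0.011
0.076 25 a -0.047 0.048 absmin 0.028 b -0.02 -0.009
0.084 26 a -0.056 0.06 absmin 0.028 b -0.019 -0.012
0.092 48 a -0.085 0.092 absmin 0.027 b -0.042 -0.025
0.100 103 a -0.087 0.091 absmin 0.001 b -0.046 -0.033
0.108 119 a -0.088 0.091 absmin 0.0 b -0.046 -0.034
0.116 84 a -0.093 0.097 absmin 0.001 b -0.046 -0.024
0.124 105 a -0.097 0.099 absmin 0.002 b -0.044 -0.026
0.132 146 a -0.094 0.099 absmin 0.001 b -0.042 -0.021
0.140 44 a -0.014 0.052 absmin 0.0 b -0.032 -0.026
0.148 41 a -0.014 0.051 absmin 0.002 b -0.032 -0.023
0.156 47 a -0.015 0.052 absmin 0.0 b -0.032 -0.023
sc2
0.020 27 a -0.039 0.073 absmin 0.0 b -0.04 -0.007
0.028 24 a -0.042 0.039 absmin 0.024 b -0.015 -0.01
0.036 22 a -0.042 0.04 absmin 0.024 b -0.016 -0.01
0.044 22 a -0.043 0.042 absmin 0.024 b -0.013 
[... 981 characters left out ...]
absmin 0.0 b -0.016 -0.011
0.060 28 a -0.02 0.017 absmin 0.0 b -0.016 -0.011
0.068 32 a -0.022 0.021 absmin 0.0 b -0.017 -0.01
0.076 32 a -0.024 0.021 absmin 0.003 b -0.018 -0.01
0.084 12 a -0.034 0.079 absmin 0.003 b -0.018 -0.014
0.092 52 a -0.089 0.085 absmin 0.003 b -0.043 -0.038
0.100 189 a -0.089 0.085 absmin 0.001 b -0.043 -0.031
0.108 98 a -0.09 0.093 absmin 0.002 b -0.043 -0.035
0.116 98 a -0.095 0.093 absmin 0.0 b -0.042 -0.024
0.124 183 a -0.097 0.093 absmin 0.0 b -0.045 -0.025
0.132 216 a -0.096 0.095 absmin 0.001 b -0.043 -0.018
0.140 55 a -0.017 0.048 absmin 0.001 b -0.03 -0.024
0.148 54 a -0.017 0.048 absmin 0.0 b -0.03 -0.023
0.156 58 a -0.018 0.049 absmin 0.0 b -0.031 -0.022
```

View pics/g.png

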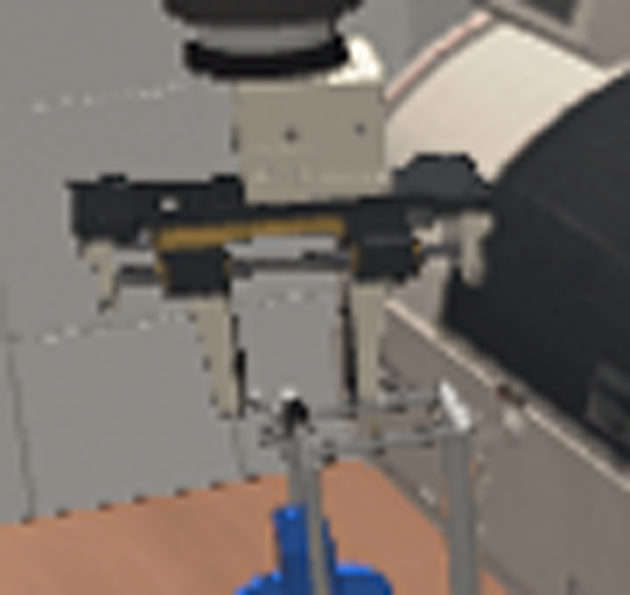

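The whole gripper sits 25 mm behind the stated TCP: tips are at +25, the body begins at +91, and it is centred laterally. The real grasp point is therefore at TCP z + 44 mm. I'll reopen and go down to TCP z 0.188.

apply_moves --motion '[[[0,0,0],0],[[0,0,0],0],[[0,0,0],0],[[0,0,0],0],[[0,0,-1],0],[[0,0,-2.5],0],[[0,0,-4],0],[[0,0,-5],0],[[0,0,-5],0],[[0,0,-5],0]]' --hand 5

```text
clock: 4.9
tool_pos: [0.4665, 0.302, 0.1871]
orientation: [-180.0, 0.0, 166.8]
force: [0.7, -0.1, 0.1]
opening: 0.0497
```

apply_moves --motion '[[[0,0,0],0],[[0,0,0],0],[[0,0,0],0],[[0,0,0],0],[[0,0,0],0],[[0,0,0],0]]' --hand 0

```text
clock: 5.5
tool_pos: [0.4664, 0.302, 0.1872]
orientation: [180.0, 0.0, 166.8]
force: [1.1, -0.3, 0.6]
opening: 0.0118
```

Gripped: the opening is 12 mm on the 13 mm sleeve. Lift 25 mm.

apply_moves --motion '[[[0,0,0.3],0],[[0,0,0.7],0],[[0,0,1.1],0],[[0,0,1.5],0],[[0,0,1.9],0],[[0,0,2.3],0],[[0,0,2.5],0],[[0,0,2.5],0]]'

```text
clock: 6.3
tool_pos: [0.4665, 0.3021, 0.2124]
orientation: [180.0, 0.0, 166.8]
force: [-0.8, -0.5, -2.8]
opening: 0.0122
```

```bash
python3 - <<'E'
from h import *
snap('scene','sc4')
a=cv2.resize(cv2.imread('pics/sc4.png')[80:220,120:290],None,fx=4,fy=4)
cv2.imwrite('pics/sc4c.png',a)
E
```

```text
(no output)
```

View pics/sc4c.png

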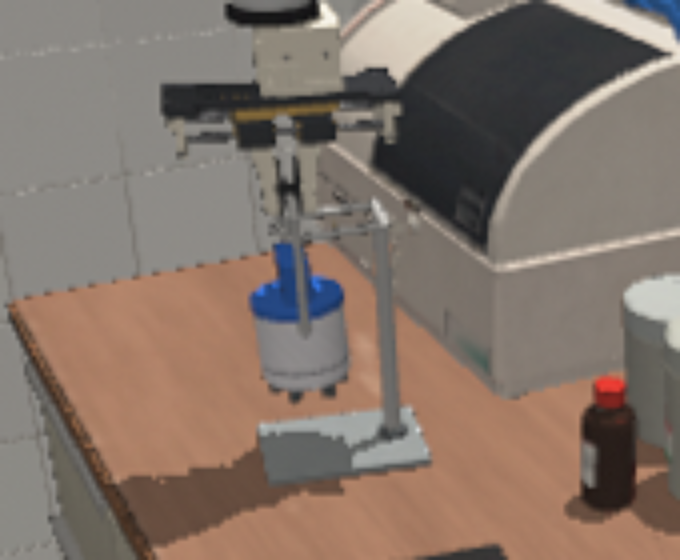

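The bail is off the saddle and the canister hangs level. Now move out along the stand's -x.

apply_moves --motion '[[[-0.3,0.07,0],0],[[-0.9,0.2,0],0],[[-1.7,0.4,0],0],[[-2.6,0.6,0],0],[[-3.5,0.8,0],0],[[-4.4,1.0,0],0],[[-5.3,1.2,0],0],[[-6.2,1.4,0],0],[[-7.0,1.6,0],0],[[-7.5,1.7,0],0]]'

```text
clock: 7.35
tool_pos: [0.3906, 0.3192, 0.2122]
orientation: [180.0, -0.0, 166.8]
force: [0.2, -0.6, -3.9]
opening: 0.0119
```

```bash
python3 - <<'E'
from h import *
snap('side','s5')
a=cv2.resize(cv2.imread('pics/s5.png')[90:230,160:330],None,fx=4,fy=4)
cv2.imwrite('pics/s5c.png',a)
E
```

```text
(no output)
```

View pics/s5c.png

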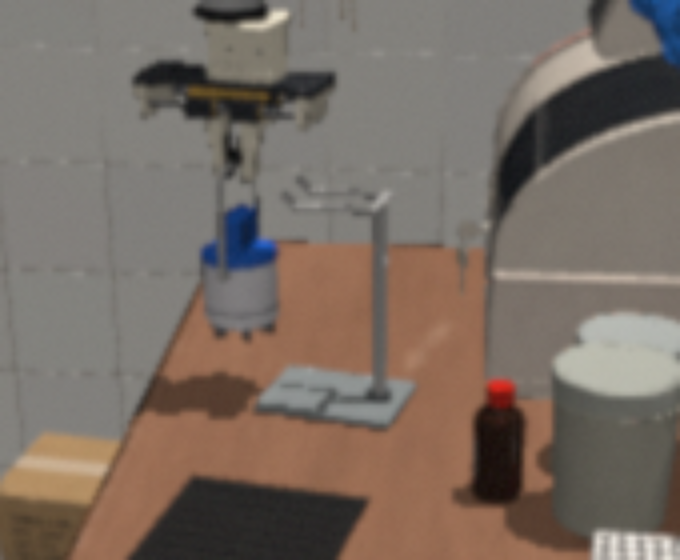

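apply_moves --motion '[[[0.05,-0.3,0],0],[[0.2,-1.1,0],0],[[0.4,-2.3,0],0],[[0.7,-4,0],0],[[1.0,-6,0],0],[[1.35,-8,0],0],[[1.7,-10.2,0],0],[[2.1,-12.4,0],0],[[2.5,-14.8,0],0],[[2.8,-17,0],0]]'

```text
clock: 8.4
tool_pos: [0.4193, 0.1465, 0.2121]
orientation: [-180.0, 0.0, 166.8]
force: [0.4, -0.1, -2.7]
opening: 0.0118
```

apply_moves --motion '[[[0.3,-2.2,-0.3],0],[[0.7,-4.4,-0.8],0],[[1.1,-6.6,-1.4],0],[[1.4,-8.6,-2],0],[[1.7,-10.4,-2.6],0],[[2.0,-12,-3.2],0],[[2.2,-13.2,-3.7],0],[[2.4,-14.2,-4],0],[[2.5,-14.8,-4.2],0],[[2.5,-15,-4.2],0]]'

```text
clock: 9.4
tool_pos: [0.4443, -0.0017, 0.1699]
orientation: [-180.0, -0.0, 166.8]
force: [0.1, 0.1, -4.2]
opening: 0.0119
```

apply_moves --motion '[[[0,0,0],0],[[0,0,0],0],[[0,0,0],0],[[0,0,0],0]]'

```text
clock: 9.8
tool_pos: [0.4444, -0.0006, 0.1702]
orientation: [180.0, 0.0, 166.9]
force: [0.3, -0.0, -3.7]
opening: 0.0121
```

```bash
python3 - <<'E'
from h import *
o=ctrl.get_obs();print(o['joint_pos'],o['force'])
snap('side','s6')
a=cv2.resize(cv2.imread('pics/s6.png')[90:260,160:330],None,fx=3.5,fy=3.5)
cv2.imwrite('pics/s6c.png',a)
E
```

```text
[ 2.54853346e+01 -3.97339615e-01 -2.95258218e+01 -9.14231974e-05
 -6.08549356e+01 -3.86245706e+01] [ 0.28534094 -0.03904555 -3.74418796]
```

View pics/s6c.png

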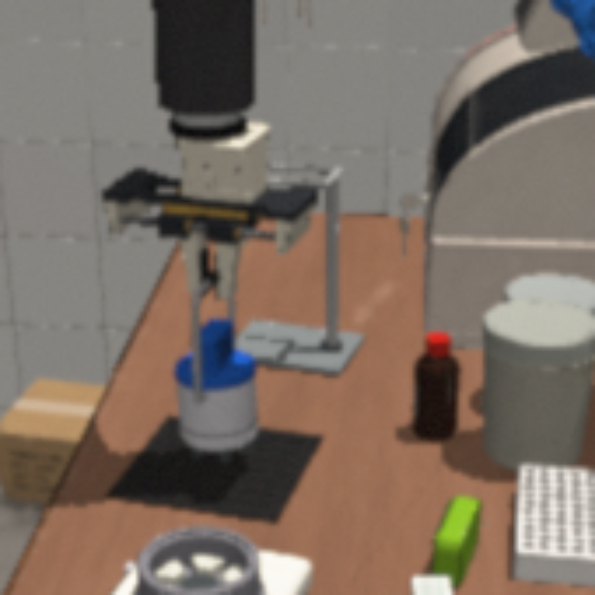

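The canister hangs level over the mat. Lower it gently.

apply_moves --motion '[[[0,0,-0.3],0],[[0,0,-0.7],0],[[0,0,-1.1],0],[[0,0,-1.5],0],[[0,0,-1.8],0],[[0,0,-2.0],0],[[0,0,-2.2],0],[[0,0,-2.2],0]]'

```text
clock: 10.65
tool_pos: [0.4443, -0.0011, 0.1478]
orientation: [-180.0, -0.0, 166.8]
force: [0.1, 0.7, -2.9]
opening: 0.0123
```

apply_moves --motion '[[[0,0,-0.1],0],[[0,0,-0.2],0],[[0,0,-0.2],0]]'

```text
clock: 10.95
tool_pos: [0.445, -0.001, 0.1464]
orientation: [180.0, 0.1, 166.8]
force: [1.0, -0.0, -0.5]
opening: 0.0122
```

Force is near zero, so it is standing. Release and look.

apply_moves --motion '[[[0,0,-0.05],0],[[0,0,-0.05],0],[[0,0,-0.05],0],[[0,0,-0.05],0],[[0,0,-0.05],0],[[0,0,0.5],0],[[0,0,2],0],[[0,0,4.5],0],[[0,0,8],0],[[0,0,12],0]]' --hand 6

```text
clock: 11.95
tool_pos: [0.4436, -0.0013, 0.2671]
orientation: [-180.0, -0.1, 166.8]
force: [0.1, 0.4, 0.3]
opening: 0.0598
```

apply_moves --motion '[[[0,0,3],0],[[0,0,3],0],[[0,0,3],0],[[0,0,3],0],[[0,0,3],0],[[0,0,3],0]]'

```text
clock: 12.55
tool_pos: [0.444, -0.0012, 0.2953]
orientation: [-179.9, -0.1, 166.8]
force: [0.3, -0.2, 0.7]
opening: 0.0597
```

```bash
python3 - <<'E'
from h import *
snap('wrist','w7');snap('side','s7')
a=cv2.resize(cv2.imread('pics/s7.png')[90:260,160:330],None,fx=3.5,fy=3.5)
cv2.imwrite('pics/s7c.png',a)
E
```

View pics/s7c.png

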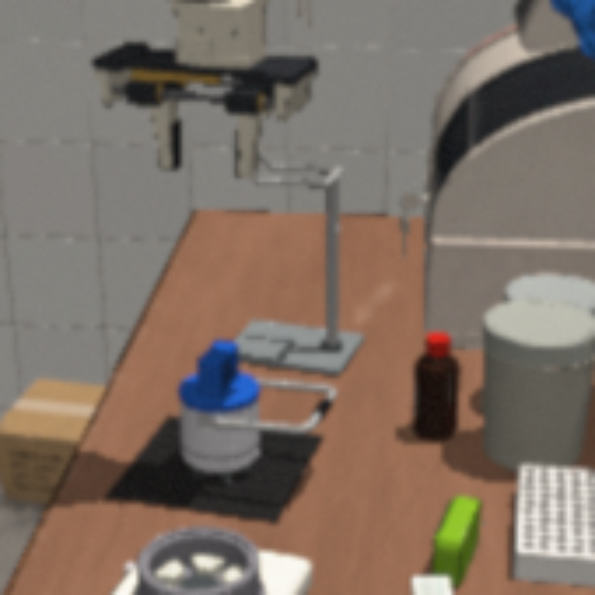

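View pics/w7.png

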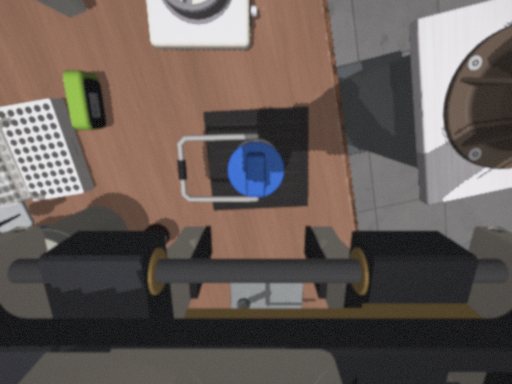

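The canister stands upright on the mat with the bail folded to +x (sleeve at wrist (182,170), lid centre about (256,167)). Next, measure the lid bar's position and yaw.

```bash
python3 - <<'E'
from h import *
p,d,P,T,K=load('w7')
z=np.nan_to_num(P[...,2]); bl=(p[...,0].astype(int)-p[...,2]>50)
lid=bl&(abs(z-.096)<.006);top=bl&(abs(z-.136)<.006);lid[222:]=0;top[222:]=0
print('lid',lid.sum(),cv2.minEnclosingCircle(P[lid][:,:2].astype(np.float32)),np.median(z[lid]))
print('top',top.sum(),cv2.minAreaRect(P[top][:,:2].astype(np.float32)),P[top].mean(0))
b=(abs(z-.083)<.015)&(~bl)&(p.mean(-1)<70);b[:150]=0;b[185:]=0;b[:,:172]=0;b[:,192:]=0
print('sleeve',b.sum(),P[b].mean(0))
b=(abs(z-.083)<.02)&(~bl);b[:130]=0;b[208:]=0;b[:,:176]=0;b[:,225:]=0
print('bail',b.sum(),cv2.minAreaRect(P[b][:,:2].astype(np.float32)))
# mixer yaw/edge in w7
E
```

```text
lid 1587 ((0.4488283097743988, -0.001287203747779131), 0.04144415631890297) 0.09634208206585776
top 774 ((0.4489976465702057, -0.0020484458655118942), (0.05506659299135208, 0.024905847385525703), 77.1671371459961) [ 0.44839782 -0.00274669  0.13601336]
sleeve 134 [ 0.55390748 -0.02588422  0.09347155]
bail 830 ((0.5274115800857544, -0.021093636751174927), (0.10097585618495941, 0.0690300464630127), 74.73028564453125)
```

apply_moves --motion '[[[0.5,-0.1,-2],0.2],[[0.5,-0.1,-5],0.2],[[0.5,-0.1,-9],0.2],[[0.5,-0.1,-13],0.2],[[0.5,-0.1,-16],0.2],[[0.5,-0.1,-18.5],0.2],[[0.5,-0.1,-20.3],0.2],[[0.5,-0.1,-21.4],0.2],[[0.5,-0.1,-21.8],0.2],[[0.5,-0.1,-21.8],0.2]]'

```text
clock: 13.65
tool_pos: [0.4495, -0.0021, 0.078]
orientation: [-180.0, -0.0, 167.0]
force: [-0.3, 0.1, -0.1]
opening: 0.0599
```

apply_moves --motion '[[[0,0,0],0],[[0,0,0],0],[[0,0,0],0],[[0,0,0],0],[[0,0,0],0]]' --hand 1.5

```text
clock: 14.15
tool_pos: [0.4492, -0.002, 0.0782]
orientation: [180.0, -0.0, 167.0]
force: [-2.2, 0.2, -2.1]
opening: 0.0256
```

Gripped the lid bar at 25.6 mm. Lift, go partway to the mixer, and look again to locate the cup accurately.

apply_moves --motion '[[[0,0,0.5],0],[[0,0,1.5],0],[[0,0,3],0],[[0,-0.5,5],0],[[0,-1.5,7],0],[[0,-3.5,9],0],[[0,-5.5,10],0],[[0,-7.5,10],0],[[0,-9,10],0],[[0,-9.5,10],0]]'

```text
clock: 15.15
tool_pos: [0.449, -0.0981, 0.1786]
orientation: [180.0, 0.0, 166.9]
force: [0.0, -0.0, -2.5]
opening: 0.0261
```

```bash
python3 - <<'E'
from h import *
snap('wrist','w8');snap('side','s8');snap('scene','sc8')
a=cv2.resize(cv2.imread('pics/s8.png')[90:300,160:330],None,fx=2.8,fy=2.8)
cv2.imwrite('pics/s8c.png',a)
E
```

```text
(no output)
```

View pics/w8.png

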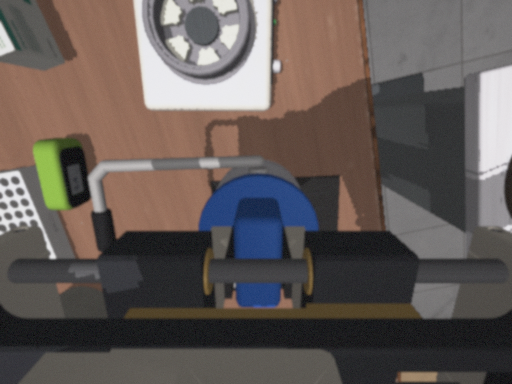

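View pics/s8c.png

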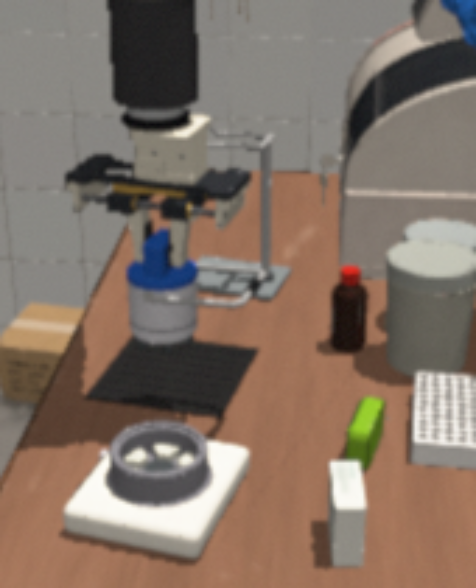

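```bash
python3 - <<'E'
from h import *
from scipy.optimize import least_squares
def circ(X,r=None):
    f=lambda q:np.hypot(X[:,0]-q[0],X[:,1]-q[1])-q[2]
    s=least_squares(f,[*X.mean(0),.045],loss='soft_l1',f_scale=.002);return s.x,np.sqrt(np.mean(s.fun**2))
for f in ('w8','sc8','s8','sc3','s3'):
    p,d,P,T,K=load(f); z=np.nan_to_num(P[...,2]);g=p.mean(-1)
    m0=(np.hypot(P[...,0]-.469,P[...,1]+.277)<.07)
    rim=m0&(abs(z-.072)<.0035)&(g<170)
    if f[0]=='w': rim[140:]=0
    X=P[rim][:,:2]; X=X[np.hypot(*(X-[.469,-.277]).T)>.035]
    q,e=circ(X)
    print(f,'rim',len(X),q.round(4),e.round(4),np.median(z[rim]).round(4))
    hs=m0|(np.hypot(P[...,0]-.469,P[...,1]+.277)<.13); hs=hs&(abs(z-.035)<.005)&(p.min(-1)>150)
    R_=np.hypot(P[...,0]-.469,P[...,1]+.277)
    hs&=R_>.052
    print('  hous',cv2.minAreaRect(P[hs][:,:2].astype(np.float32)))
    hub=(R_<.04)&(p.min(-1)>140)&(abs(z-.047)<.008)
    if hub.sum()>20:
        for c in (q[:2],[.4695,-.2775]):
            a=np.degrees(np.arctan2(P[hub][:,1]-c[1],P[hub][:,0]-c[0]))
            ph=np.degrees(np.angle(np.mean(np.exp(1j*np.radians(6*a)))))/6
            print('  hub',hub.sum(),np.median(z[hub]).round(4),'wedge phase',ph.round(1),'slot',((ph+30)%60).round(1),abs(np.mean(np.exp(1j*np.radians(6*a)))).round(2))
p,d,P,T,K=load('w8'); z=np.nan_to_num(P[...,2])
gr=(p[...,1].astype(int)-p[...,0]>50)&(z>0)&(z<.1);gr[:,:20]=0;gr[225:]=0;print('meter',P[gr].min(0),P[gr].max(0))
E
```

```text
w8 rim 1471 [ 0.4701 -0.2733  0.0471] 0.0023 0.0717
  hous ((0.4771162271499634, -0.24638889729976654), (0.11032462120056152, 0.14706085622310638), 76.9381103515625)
  hub 1453 0.0471 wedge phase 25.8 slot 55.8 0.51
  hub 1453 0.0471 wedge phase 26.0 slot 56.0 0.42
sc8 rim 191 [ 0.4682 -0.2752  0.0479] 0.002 0.0704
  hous ((0.4676099121570587, -0.2751691937446594), (0.17098408937454224, 0.14719976484775543), 77.02071380615234)
  hub 106 0.0457 wedge phase 26.7 slot 56.7 0.51
  hub 106 0.0457 wedge phase 29.0 slot 59.0 0.45
s8 rim 197 [ 0.4701 -0.2781  0.0475] 0.0027 0.0714
  hous ((0.46849340200424194, -0.27723339200019836), (0.1711031198501587, 0.15175320208072662), 77.1776123046875)
  hub 68 0.0481 wedge phase 28.5 slot 58.5 0.46
  hub 68 0.0481 wedge phase 27.9 slot 57.9 0.47
sc3 rim 202 [ 0.4679 -0.2752  0.0479] 0.0022 0.0705
  hous ((0.46779412031173706, -0.2754438519477844), (0.16763938963413239, 0.14731313288211823), 76.91018676757812)
  hub 106 0.0458 wedge phase 26.9 slot 56.9 0.5
  hub 106 0.0458 wedge phase 29.2 slot 59.2 0.45
s3 rim 193 [ 0.4696 -0.2775  0.0476] 0.0028 0.0712
  hous ((0.469312459230423, -0.2773796319961548), (0.1699148565530777, 0.15106995403766632), 76.87820434570312)
  hub 63 0.0476 wedge phase 27.3 slot 57.3 0.51
  hub 63 0.0476 wedge phase 27.1 slot 57.1 0.51
meter [ 6.68585157e-01 -2.02117201e-01  4.59189437e-04] [ 0.74737433 -0.11403537  0.05708646]
```

apply_moves --motion '[[[0.5,-1.2,0],0],[[1.2,-3,0],0],[[1.7,-4.5,0],0],[[2,-5.3,0],0],[[2,-5.5,0],0],[[2,-5.5,0],0]]'

```text
clock: 15.9
tool_pos: [0.4691, -0.1517, 0.1779]
orientation: [180.0, -0.0, 167.0]
force: [-0.2, 0.4, -3.9]
opening: 0.0257
```

```bash
cat > fit.py <<'E'
from h import *
from scipy.optimize import least_squares
def run(f):
    p,d,P,T,K=load(f); z=np.nan_to_num(P[...,2]);g=p.mean(-1)
    R_=np.hypot(P[...,0]-.469,P[...,1]+.2755)
    rim=(R_<.06)&(R_>.036)&(abs(z-.072)<.004)&(g<170)
    X=P[rim][:,:2]
    # fit ring 44.5..outer: use angular bins' inner and outer edges
    a=np.arctan2(X[:,1]+.2755,X[:,0]-.469);r=np.hypot(X[:,1]+.2755,X[:,0]-.469)
    I=[];O=[]
    for b in np.arange(-np.pi,np.pi,.1):
        k=(a>=b)&(a<b+.1)
        if k.sum()>8:
            kk=np.nonzero(k)[0]; I.append(X[kk[np.argsort(r[kk])[1]]]);O.append(X[kk[np.argsort(r[kk])[-2]]])
    for n,Y in (('in',np.array(I)),('out',np.array(O))):
        s=least_squares(lambda q:np.hypot(Y[:,0]-q[0],Y[:,1]-q[1])-q[2],[.469,-.2755,.045],loss='soft_l1',f_scale=.001)
        print(n,len(Y),s.x.round(4),np.median(abs(s.fun)).round(4))
    hub=(R_<.04)&(p.min(-1)>140)&(abs(z-.047)<.008)
    H=P[hub][:,:2].astype(np.float32);c=cv2.minEnclosingCircle(H);print('hub',c)
    a=np.degrees(np.arctan2(H[:,1]-c[0][1],H[:,0]-c[0][0]));w=np.mean(np.exp(1j*np.radians(6*a)));print('slot',(np.degrees(np.angle(w))/6+30)%60,abs(w))
E
python3 - <<'E'
from fit import *
snap('wrist','w9');print(ctrl.get_obs()['tool_pos']);run('w9')
E
```

```text
[ 0.46911338 -0.15153168  0.17797128]
in 63 [ 0.4704 -0.2743  0.0424] 0.0003
out 63 [ 0.4701 -0.2737  0.0503] 0.0002
hub ((0.4689347445964813, -0.2755134701728821), 0.040040064603090286)
slot 57.469902 0.4617411
```

View pics/w9.png

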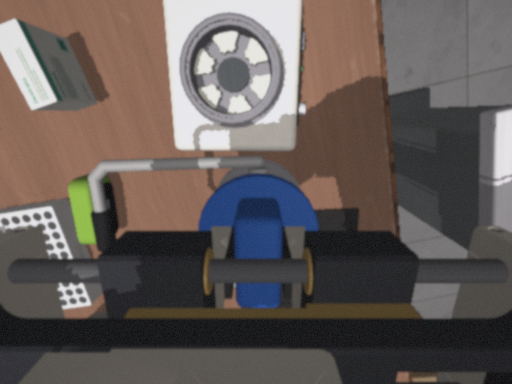

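```bash
python3 - <<'E'
from h import *
from scipy.optimize import least_squares
for n in ('scene','side'):
    snap(n,n+'9')
    p,d,P,T,K=load(n+'9'); z=np.nan_to_num(P[...,2]);bl=(p[...,0].astype(int)-p[...,2]>50)
    o=np.array([.4691,-.1516])
    R_=np.hypot(P[...,0]-o[0],P[...,1]-o[1])
    # body cylinder side points: fit circle r=40
    b=(R_<.06)&(z>.125)&(z<.165)&(~bl)
    Y=P[b][:,:2]; Y=Y[np.hypot(*(Y-o).T)<.046]
    s=least_squares(lambda q:np.hypot(Y[:,0]-q[0],Y[:,1]-q[1])-.040,o,loss='soft_l1',f_scale=.001)
    print(n,'body',len(Y),s.x.round(4),(s.x-o).round(4),np.median(abs(s.fun)).round(4))
    # cup outer wall: z .04-.068
    R2=np.hypot(P[...,0]-.469,P[...,1]+.2755)
    b=(R2<.06)&(R2>.045)&(z>.042)&(z<.066);Y=P[b][:,:2]
    # keep camera-facing (outer) points
    Y=Y[(Y-[.469,-.2755])@(T[:2,3]-np.array([.469,-.2755]))>0]
    s=least_squares(lambda q:np.hypot(Y[:,0]-q[0],Y[:,1]-q[1])-q[2],[.469,-.2755,.05],loss='soft_l1',f_scale=.001)
    s2=least_squares(lambda q:np.hypot(Y[:,0]-q[0],Y[:,1]-q[1])-.050,[.469,-.2755],loss='soft_l1',f_scale=.001)
    print('  cup',len(Y),s.x.round(4),s2.x.round(4),np.median(abs(s.fun)).round(4))
print(ctrl.get_obs()['tool_pos'])
E
```

```text
scene body 382 [ 0.4686 -0.15  ] [-0.0005  0.0016] 0.0007
  cup 309 [ 0.4691 -0.2732  0.0519] [ 0.4679 -0.2752] 0.0006
side body 288 [ 0.4694 -0.1514] [0.0003 0.0002] 0.0011
  cup 238 [ 0.4697 -0.275   0.0517] [ 0.4699 -0.277 ] 0.001
[ 0.46921778 -0.15147822  0.17811567]
```

apply_moves --motion '[[[0,-0.8,0],0],[[0,-2.3,0],0],[[0,-4.3,0],0],[[0,-6.3,0],0],[[0.05,-8.3,0],0],[[0.05,-10.2,0],0],[[0.05,-11.6,0],0],[[0.05,-12.2,0],0],[[0.05,-12.35,0],0],[[0.05,-12.35,0],0]]'

```text
clock: 17.05
tool_pos: [0.4698, -0.2753, 0.178]
orientation: [180.0, -0.0, 167.0]
force: [-0.5, -0.3, -3.0]
opening: 0.0263
```

apply_moves --motion '[[[0,0,-0.4],0],[[0,0,-1.0],0],[[0,0,-1.7],0],[[0,0,-2.4],0],[[0,0,-3.0],0],[[0,0,-3.4],0],[[0,0,-3.4],0]]'

```text
clock: 17.75
tool_pos: [0.4694, -0.2754, 0.1432]
orientation: [180.0, -0.1, 167.0]
force: [0.3, -1.0, -3.1]
opening: 0.0259
```

```bash
python3 - <<'E'
from h import *
o=ctrl.get_obs();print(o['tool_pos'],o['force'],o['moment'])
a=[]
for n,c in (('scene',(200,330,225,345)),('side',(180,310,160,290))):
    snap(n,n+'10');i=cv2.imread('pics/'+n+'10.png')[c[0]:c[1],c[2]:c[3]];a.append(cv2.resize(i,(390,390),interpolation=cv2.INTER_CUBIC))
cv2.imwrite('pics/v10.png',np.hstack(a))
E
```

```text
[ 0.46942801 -0.27538579  0.14322864] [ 0.2806509  -0.98673909 -3.0772476 ] [ 0.09183586 -0.02140989  0.01162797]
```

View pics/v10.png

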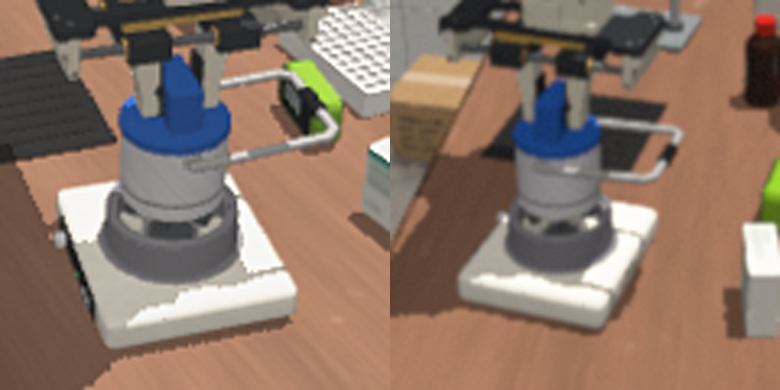

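The canister looks concentric with the cup, and the bail is clear. Continue down slowly, watching the force.

apply_moves --motion '[[[0,0,-0.3],0],[[0,0,-0.6],0],[[0,0,-0.9],0],[[0,0,-1.2],0],[[0,0,-1.2],0]]'

```text
clock: 18.35
tool_pos: [0.4695, -0.2754, 0.1315]
orientation: [180.0, -0.1, 167.0]
force: [0.9, -0.4, -3.4]
opening: 0.0259
```

apply_moves --motion '[[[0,0,-0.2],0],[[0,0,-0.4],0],[[0,0,-0.6],0],[[0,0,-0.7],0],[[0,0,-0.7],0]]'

```text
clock: 18.85
tool_pos: [0.4698, -0.2755, 0.1248]
orientation: [180.0, -0.0, 167.0]
force: [0.3, -0.7, -3.9]
opening: 0.0258
```

apply_moves --motion '[[[0,0,-0.1],0],[[0,0,-0.2],0],[[0,0,-0.3],0],[[0,0,-0.4],0],[[0,0,-0.4],0]]'

```text
clock: 19.35
tool_pos: [0.4699, -0.2756, 0.121]
orientation: [-180.0, 0.0, 167.0]
force: [0.4, 0.4, -3.0]
opening: 0.0259
```

apply_moves --motion '[[[0,0,-0.1],0],[[0,0,-0.2],0],[[0,0,-0.2],0]]'

```text
clock: 19.65
tool_pos: [0.47, -0.2758, 0.1208]
orientation: [-180.0, 0.1, 167.1]
force: [-4.3, 2.9, 12.8]
opening: 0.0257
```

Contact with the hub at TCP z 0.121 (expected 0.121), with about 16 N of press. Ease off slightly and turn towards the estimated slot angle, about +10°.

apply_moves --motion '[[[0,0,0.06],0],[[0,0,0.06],1.5],[[0,0,0.06],3],[[0,0,0.06],4.5],[[0,0,0.06],6],[[0,0,0.06],6]]'

```text
clock: 20.25
tool_pos: [0.4708, -0.2761, 0.1207]
orientation: [-180.0, 0.1, 173.1]
force: [-1.1, 0.4, 6.3]
opening: 0.0256
```

apply_moves --motion '[[[0,0,0],1],[[0,0,0],2],[[0,0,0],3],[[0,0,0],4],[[0,0,0],4]]'

```text
clock: 20.75
tool_pos: [0.469, -0.2751, 0.1187]
orientation: [179.9, -0.1, 177.0]
force: [-0.4, 1.0, -3.1]
opening: 0.0256
```

The force fell back to the carried weight and z dropped, so the teeth are over the slots. Follow it down.

apply_moves --motion '[[[0,0,-0.15],0],[[0,0,-0.3],0],[[0,0,-0.45],0],[[0,0,-0.6],0],[[0,0,-0.6],0]]'

```text
clock: 21.25
tool_pos: [0.4696, -0.2754, 0.1133]
orientation: [180.0, -0.0, 177.0]
force: [-0.7, 0.3, -3.6]
opening: 0.0258
```

apply_moves --motion '[[[0,0,-0.1],0],[[0,0,-0.2],0],[[0,0,-0.2],0]]'

```text
clock: 21.55
tool_pos: [0.4698, -0.2755, 0.1115]
orientation: [180.0, -0.0, 177.0]
force: [0.4, 0.1, -3.6]
opening: 0.0259
```

apply_moves --motion '[[[0,0,-0.1],0],[[0,0,-0.15],0],[[0,0,-0.15],0]]'

```text
clock: 21.85
tool_pos: [0.4699, -0.2755, 0.1101]
orientation: [180.0, -0.0, 177.0]
force: [0.3, -0.1, -4.2]
opening: 0.0257
```

apply_moves --motion '[[[0,0,-0.05],0],[[0,0,-0.1],0],[[0,0,-0.1],0]]'

```text
clock: 22.15
tool_pos: [0.4699, -0.2757, 0.11]
orientation: [-180.0, 0.0, 177.0]
force: [-2.4, 3.0, 4.8]
opening: 0.0259
```

On the floor at TCP z 0.110, which is exactly home, with about 8 N of press. Release and retreat.

apply_moves --motion '[[[0,0,0.05],0],[[0,0,0.05],0],[[0,0,0.05],0],[[0,0,0.05],0],[[0,0,0.05],0],[[0,0,0.5],0],[[0,0,2],0],[[0,0,4.5],0],[[0,0,8],0],[[0,0,12],0]]' --hand 6

```text
clock: 23.15
tool_pos: [0.4692, -0.2753, 0.2299]
orientation: [180.0, -0.1, 177.0]
force: [1.1, -0.6, -0.9]
opening: 0.0601
```

apply_moves --motion '[[[0,2,2],0],[[0,5,4],0],[[0,8,5],0],[[0,10,5],0],[[0,10,5],0],[[0,10,5],0]]'

```text
clock: 23.75
tool_pos: [0.4699, -0.1753, 0.2796]
orientation: [-180.0, 0.0, 177.1]
force: [0.6, -0.1, -1.1]
opening: 0.06
```

```bash
python3 - <<'E'
from h import *
a=[]
for n,c in (('scene',(170,330,205,365)),('side',(170,310,170,310))):
    snap(n,n+'11');i=cv2.imread('pics/'+n+'11.png')[c[0]:c[1],c[2]:c[3]];a.append(cv2.resize(i,(390,390),interpolation=cv2.INTER_CUBIC))
cv2.imwrite('pics/v11.png',np.hstack(a))
snap('wrist','w11')
for f in ('w11','scene11','side11'):
    p,d,P,T,K=load(f);z=np.nan_to_num(P[...,2]);bl=(p[...,0].astype(int)-p[...,2]>50)
    R_=np.hypot(P[...,0]-.4698,P[...,1]+.2755)
    for nm,z0 in (('lid',.128),('top',.168)):
        m=bl&(abs(z-z0)<.007)&(R_<.06); print(f,nm,m.sum(),np.median(z[m]).round(4),cv2.minEnclosingCircle(P[m][:,:2].astype(np.float32)) if nm=='lid' else cv2.minAreaRect(P[m][:,:2].astype(np.float32)))
    k=bl&(abs(z-.128)<.007)&(R_<.04);A=np.c_[P[k][:,:2]-[.47,-.2755],np.ones(k.sum())];print('  tilt',np.degrees(np.linalg.lstsq(A,P[k][:,2],rcond=None)[0][:2]).round(2))
print(ctrl.get_obs()['clock'])
E
```

```text
w11 lid 2605 0.1282 ((0.4708912968635559, -0.2751052975654602), 0.04140935093164444)
w11 top 1399 0.168 ((0.4708430767059326, -0.27512577176094055), (0.055211033672094345, 0.02586960606276989), 87.19978332519531)
  tilt [0.07 0.02]
scene11 lid 403 0.1267 ((0.46796444058418274, -0.2754864990711212), 0.041660066694021225)
scene11 top 168 0.1663 ((0.4680129289627075, -0.2751091718673706), (0.05615634471178055, 0.024749575182795525), 85.4698257446289)
  tilt [0.02 0.24]
side11 lid 273 0.1287 ((0.4723360240459442, -0.27676817774772644), 0.042923394590616226)
side11 top 112 0.168 ((0.4705677926540375, -0.2785729467868805), (0.05537344142794609, 0.025609208270907402), 87.08036041259766)
  tilt [ 0.12 -0.13]
23.9
```

View pics/v11.png

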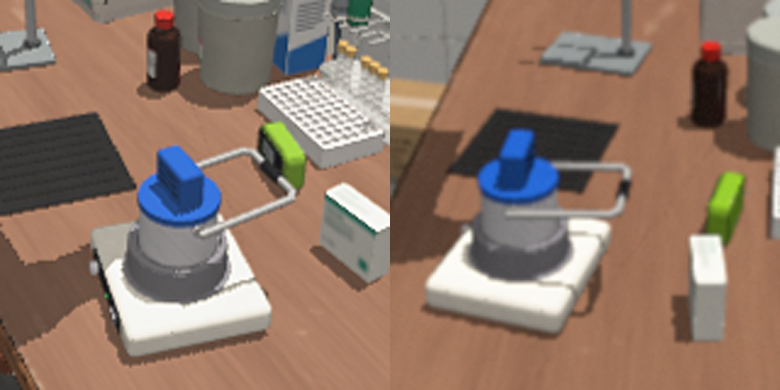

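View pics/w11.png

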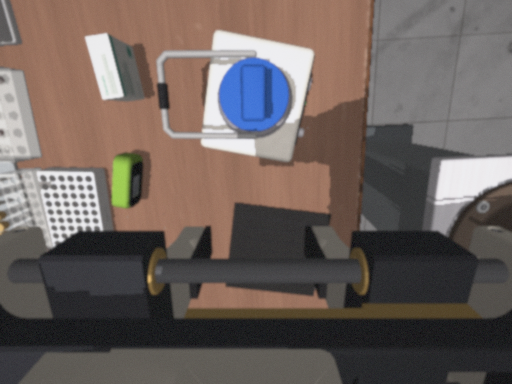

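The canister is seated. Its lid is at z = 128 mm, which is the home height (36 + 92), and it is level. The bail is folded, the neighbours stand where they were, and the gripper is clear.

```bash
python3 -c "
from plant import ctrl
print(ctrl.close_job())"
```

```text
the job is handed in; nothing more can be done
None
```

The job is done and handed in at about 24 s. I lifted the canister off the hook by its bail, stood it on the mat and let go, and the bail folded down. I then gripped it by the lid bar, set it in the mixer cup and turned it about 10° under a light press of roughly 10–16 N. It dropped in, and I released it.

**Last checks:**
- **Seating:** the lid top measures 127–129 mm in all three cameras against 128 mm for home. Tilt is under 0.3°, and the hand stopped on the cup floor at exactly the home height.
- **Surroundings:** the bail is still folded, the gripper is well clear, and the bottle, meter and carton look untouched.

**What disagreed or failed:**
- **Tool frame:** the real fingertips sit about 25 mm behind the reported TCP, so the stated tool frame is wrong.
- **First grasp:** because of that, my first grasp of the bail closed on nothing; it disturbed nothing. I measured the offset from all three cameras, corrected for it, and later contact heights matched to within about 1 mm.
- **Cup centre:** the cameras differed by about 2–4 mm on its position, so I used an average; the canister entered the cup without binding.

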